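# Weight the capped flask for the water bath

### The arm

A 6-joint arm with a two-finger parallel gripper is mounted at the origin on a cart in front of the work surface, level with it; the furniture and walls round the work are solid. World frame = base frame: x ahead of the robot, y to its left, z up, the work surface at z = 0. Lengths are in m, angles in rad, forces in N, time in s.
With the tool pointing down it reaches from about 0.35 to 0.975 m from the base axis. Payload 4.9 kg.
Tool frame: the origin (TCP) lies midway between the tips of the shut fingers; the grasp point (between the pads) lies 19 mm behind it; z points along the fingers, y is the line along which they close (so a half turn about z gives the same grasp; the last joint's range is limited). The gripper opens to 85 mm and grips with 20 to 120 N. Pads are 22 mm wide; open, the fingers measure 114 mm over their backs; the gripper's body (76 mm by 85 mm) begins 54 mm behind the grasp point. The pads swing forward as they close: fully open they stand 13 mm farther back than shut.
Start: joints at [-1.464, 0.053, 1.613, -0, 1.476, -0.119], TCP at [0.14, -0.609, 0.231] pointing down, gripper open.
Joint ranges: [-3.01, 3.01], [-1.01, 2.22], [0.06, 2.58], [-1.02, 4.17], [0.09, 2.62], [-3.14, 3.14]. Speed limits (rad/s): [2.57, 2.57, 3.14, 3.14, 3.14, 3.14].

### API

Orientations are given as a rotation vector (axis times angle).
In Python, from station import ctrl gives the robot as it stands.
- The arm moves only by the tool step_arm, never from a script. Its argument "targets" is a list of rows, each an object with "travel": the shift along the world's x, y, z as a fraction of full scale, a list of three; "angular": the turn, a rotation vector about the world's x, y, z as a fraction of full scale, a list of three; "gripper": the opening, from 0 (shut) to 1 (fully open). In form: [{"travel": [x, y, z], "angular": [rx, ry, rz], "gripper": gripper}, ...]. A call has 1 to 10 rows; each row is the pose to reach, as a shift and turn from the pose commanded when the call began; what a row does not reach only later rows make up. Full scale, the value 1, is 0.6 m for a shift and pi/4 rad for a turn. A row lasts 1/10 s, in which the tool goes at most 50 mm and 8.59 degrees, less where a joint would pass 70% of its speed; a pose out of reach is approached as far as the arm can. A call with a number of a shift or a turn outside -1 to 1 is refused whole. A call with a gripper value outside its range is refused whole. The fingers move at their own pace and stop on an object; "squeeze" is the grip in N (left out, the last holds). Time passes only in rows, so rows that repeat a pose let the fingers close. It gives the time, the measured TCP pose, the force, the opening and the grip force at its end, in the units of the state.
- ctrl.get_obs(): the state, without advancing time (a new reading comes with each control period).
- ctrl.get_image(name): name is "scene" or "side" or "wrist"; returns a dict with "img" (384x512x3 uint8, red, green, blue), "fx", "fy", "cx", "cy" (pixels), "rvec" (rotation vector, rad) and "tvec" (3), from world to camera coordinates, as OpenCV has them. Camera axes: x right, y down, z forward; pixel columns grow to the right and rows downward; lengths in m; the calibration is good to about 2 mm. The wrist camera is an equidistant fisheye: a pixel r from the principal point sees the ray r / f radians off the axis. A picture is of the moment at which its call begins. There is no depth.
- ctrl.finish_job(): hands the job in; it is judged then, once.
The state is a dict: "t": time; "q": joint angles; "dq": joint speeds; "effort": joint torques, N m; "tool_pos": TCP position; "tool_rot": TCP orientation; "contact_force": force on the tool from outside, world axes, zero at the start; "wrist_torque": the same for the moment, N m; "opening": finger opening in m; "grip_force": force on a finger pad.
Only numpy, scipy, OpenCV 4.12 (cv2) and the standard library are available. Lean on these libraries where they do the work, as an engineer would, in place of code of your own. Each camera call takes 0.05 s, during which the arm holds its last target. There are 200 camera calls.

### The job

The capped flask that stands in the steel tray goes into the water bath next and must be weighted so that it cannot float. Lift the weight ring of its size off its hook (the wide ring for the large flask, the narrow ring for the small flask), lay it flat on the worktop and let go of it, then take it again and lower it level over the cap until it rests on the flask's cone. Do not drop a ring, keep the flask upright in the tray, and leave the other ring on its hook and everything else where it is.

Things in the scene. Friction and masses are not known exactly. Their poses are not given: they have to be found in the camera images.
- holder: Fixed steel-sheet holder, base 124 x 190 mm. Origin on the worktop below the rings' midpoint, +x away from the hook tips, z up. Upright sheet at x +43, 190 mm wide, top z 190. Two level 8 mm wire hooks at y -48 and +48: upper side z 170, from the sheet to x -43, where the tip turns up to z 184 (all mm). A hung ring must rise at least 15 mm, then comes off towards -x. Free above.
- ring_wide: The wide weight ring, steel coated in plain grey vinyl: outside diameter 70 mm, hole 48 mm, 16 mm thick along its axis, about 0.3 kg. Origin at its centre, z along its axis (either way round). At the start it hangs upright on one of the holder's hooks near the middle of the hook, its axis along the hook; the top of its rim is at z = 181 mm.
- ring_narrow: The narrow weight ring, same make: outside diameter 56 mm, hole 36 mm, 16 mm thick along its axis, about 0.2 kg. Origin at its centre, z along its axis (either way round). At the start it hangs upright on the other hook; the top of its rim is at z = 180 mm.
- flask_large: Large conical flask, whitish plastic, grey screw cap (fixed), loose, 0.24 kg. Origin: centre of its underside, z up. Base diameter 79 mm; the cone narrows from 79 mm at height 14 mm to the 34 mm neck at height 92 mm; cap 38 mm in diameter, top at 116 mm. The wide ring seats on the cone, its centre 76 mm above the flask's origin. In the tray or on the mat.
- flask_small: Small conical flask, same make, loose, 0.16 kg. Origin: centre of its underside, z up. Base diameter 64 mm; the cone narrows from 64 mm at height 12 mm to the 22 mm neck at height 70 mm; cap 27 mm in diameter, top at 90 mm. The narrow ring seats on the cone, its centre 59 mm above the flask's origin. In the tray or on the mat.
- tray: Fixed shallow steel instrument tray, 262 mm along its x by 400 mm along its y, rim 48 mm high, floor 2 mm thick and 210 x 348 mm inside. Origin at the centre of its underside. One of the two flasks stands in it.
- mat: Fixed grey ribbed draining mat, 120 x 130 mm, 2 mm thick, left of the tray; origin at the centre of its underside. The other flask stands on it and stays there. The worktop in front of the mat, between holder and tray, is free.
- tube_float: Green floating tube holder lying in the tray, 78 x 105 x 10 mm, origin at the centre of its underside. Bystander.
- sample_cup: Clear sample cup, 60 mm in diameter, 62 mm high, standing in the tray; origin at the centre of its underside. Bystander.
- calculator: Black desk calculator, 107 x 118 x 69 mm, at the left front; origin at the centre of its underside. Bystander.
Things that resemble listed ones, but are neither listed nor needed, are in the scene too. What is shaped like the ring_narrow but purple is not meant.

How it is judged:
On the way, in this order (a step that is already met when the one before it is completed fails the run):
1. the ring that fits the flask in the tray is off its hook, clear in front of the hook's tip (((horizontal distance between flask_large and tray below 0.2 m and horizontal distance between ring_wide and holder above 0.095 m) or (horizontal distance between flask_small and tray below 0.2 m and horizontal distance between ring_narrow and holder above 0.095 m))), for 0.1 s.
2. that ring lies flat on the worktop and the fingers have let go of it (((horizontal distance between flask_large and tray below 0.2 m and angle between the z axis of ring_wide and the z axis of holder, either way round below 0.1 rad and height (world z) of ring_wide below 0.015 m and linear speed of ring_wide below 0.03 m/s and contact force between the fingers and ring_wide below 0.05 N) or (horizontal distance between flask_small and tray below 0.2 m and angle between the z axis of ring_narrow and the z axis of holder, either way round below 0.1 rad and height (world z) of ring_narrow below 0.015 m and linear speed of ring_narrow below 0.03 m/s and contact force between the fingers and ring_narrow below 0.05 N))), for 0.2 s.
At the end, for the whole second after the job is handed in: The fitting ring rests let go on the cone of the flask in the tray: within 6 mm and 0.15 rad of its axis, centre 64-88 mm (large) or 47-70 mm (small) above its underside. The flask stands upright (0.1 rad) in the tray. The other ring moved under 40 mm, the other flask under 30 mm (((horizontal distance between flask_large and tray below 0.2 m and horizontal distance between ring_wide and flask_large below 0.006 m and z of ring_wide in the frame of flask_large between 0.064 and 0.088 m and angle between the z axis of ring_wide and the z axis of flask_large, either way round below 0.15 rad and angle between flask_large's own z axis and vertical below 0.1 rad and linear speed of each of ring_wide, flask_large below 0.02 m/s and x of flask_large in the frame of tray between -0.1 and 0.1 m and y of flask_large in the frame of tray between -0.17 and 0.17 m and height (world z) of flask_large below 0.012 m and distance of ring_narrow from where it was at the start of the episode below 0.04 m and distance of flask_small from where it was at the start of the episode below 0.03 m) or (horizontal distance between flask_small and tray below 0.2 m and horizontal distance between ring_narrow and flask_small below 0.006 m and z of ring_narrow in the frame of flask_small between 0.047 and 0.07 m and angle between the z axis of ring_narrow and the z axis of flask_small, either way round below 0.15 rad and angle between flask_small's own z axis and vertical below 0.1 rad and linear speed of each of ring_narrow, flask_small below 0.02 m/s and x of flask_small in the frame of tray between -0.1 and 0.1 m and y of flask_small in the frame of tray between -0.17 and 0.17 m and height (world z) of flask_small below 0.012 m and distance of ring_wide from where it was at the start of the episode below 0.04 m and distance of flask_large from where it was at the start of the episode below 0.03 m))); the robot touches nothing.
It fails at once if a flask tips by more than 0.5 rad (angle between any of flask_large, flask_small's own z axis and vertical above 0.5 rad).
It fails at once if the ring that does not belong to the flask in the tray leaves its hook ((horizontal distance between flask_large and tray below 0.2 m and distance of ring_narrow from where it was at the start of the episode above 0.08 m) or (horizontal distance between flask_small and tray below 0.2 m and distance of ring_wide from where it was at the start of the episode above 0.08 m)).
It fails at once if a ring is dropped (let go and falling faster than 0.9 m/s) ((linear speed of ring_wide above 0.9 m/s and contact force between the fingers and ring_wide below 0.05 N) or (linear speed of ring_narrow above 0.9 m/s and contact force between the fingers and ring_narrow below 0.05 N)).
It fails at once if one of the bystanders is pushed more than 40 mm (distance of any of tube_float, sample_cup, calculator from where it was at the start of the episode above 0.04 m).
It also fails if it takes over 72 s, if anything falls off the work surface, if the arm or the gripper's body presses on something with over 40 N, if the wrist force passes 120 N, or if a joint passes its speed limit or range.

## Working session

There is one attempt and no reset: what is moved stays moved. The work goes in short steps, Python scripts to look and compute and a tool call to move; the robot and the scene stay as the last step left them, time stands still between calls to the robot, and variables do not carry over. Pictures are saved under pics/ and viewed, at most 10 in all, crops included, and the job is handed in when it is done.

Besides the shell and the picture viewer there is one more tool, called after ">>>" by a JSON object that holds its "fn" and its "kwargs", one argument or row to a line. step_arm: Moves the arm, as the interface text tells. Its arguments: {"type":"object","properties":{"targets":{"type":"array"},"squeeze":{"type":"number"}},"required":["targets"]}

```bash
mkdir -p pics; cat > h.py <<'E'
import sys; sys.path.insert(0,'.')
import numpy as np, cv2
from station import ctrl
def cam(n):
    d=ctrl.get_image(n); d['R']=cv2.Rodrigues(np.array(d['rvec'],float))[0]; d['t']=np.array(d['tvec'],float); return d
def ray(d,u,v,fish=False):
    x,y=(u-d['cx'])/d['fx'],(v-d['cy'])/d['fy']
    if fish:
        th=np.hypot(x,y); s=np.sin(th)/th if th>1e-9 else 1; c=np.array([x*s,y*s,np.cos(th)])
    else: c=np.array([x,y,1.])
    return -d['R'].T@d['t'], d['R'].T@c
def onz(d,u,v,z,fish=False):
    o,r=ray(d,u,v,fish); return o+r*(z-o[2])/r[2]
def proj(d,p,fish=False):
    c=d['R']@np.array(p,float)+d['t']
    if fish:
        th=np.arctan2(np.hypot(c[0],c[1]),c[2]); k=th/np.hypot(c[0],c[1]); return np.array([d['cx']+d['fx']*c[0]*k,d['cy']+d['fy']*c[1]*k])
    return np.array([d['cx']+d['fx']*c[0]/c[2],d['cy']+d['fy']*c[1]/c[2]])
def tri(a,ua,b,ub):
    o1,r1=ray(a,*ua); o2,r2=ray(b,*ub); s=np.linalg.lstsq(np.c_[r1,-r2],o2-o1,rcond=None)[0]
    p,q=o1+s[0]*r1,o2+s[1]*r2; return (p+q)/2,np.linalg.norm(p-q)
def save(d,f,box=None,k=1):
    im=d['img'][:,:,::-1]
    if box: im=im[box[1]:box[3],box[0]:box[2]]
    cv2.imwrite('pics/'+f,cv2.resize(im,None,fx=k,fy=k,interpolation=cv2.INTER_CUBIC))
E
python3 - <<'E'
from h import *
ds=[cam(n) for n in('scene','side')]
for n,d in zip(('scene','side'),ds):
    print(n,d['fx'],d['cx'],d['cy'],-d['R'].T@d['t'],d['R'][2]); save(d,n+'0.png',k=1.5)
print(ctrl.get_obs())
E
```

```text
scene 425.1224367226696 257.9175899464201 181.33953170976415 [-0.08021807 -1.10545402  1.19005527] [ 0.37370282  0.59346398 -0.7128441 ]
side 354.68699311143683 251.1082932841031 190.87858787193198 [0.52010363 0.65563546 0.56960412] [-0.0407389  -0.87016792 -0.49106836]
{'t': 0.1, 'q': array([-1.46402359e+00,  5.32948952e-02,  1.61415622e+00,  1.63090181e-06,
        1.47598373e+00, -1.19041554e-01]), 'dq': array([-1.05544997e-03, -1.61982982e-03, -2.18651871e-03,  2.62454430e-05,
        4.08491971e-04, -1.26810855e-04]), 'effort': array([-2.08270802e-03, -3.94908500e+01, -3.71365571e+01, -1.49023158e-04,
        3.98889097e-03,  4.80572638e-06]), 'tool_pos': array([ 0.13985311, -0.60857875,  0.23018372]), 'tool_rot': array([-3.11975898e+00, -3.53747301e-01, -2.02891944e-05]), 'contact_force': array([ 0.34022819,  0.33207914, -0.39114778]), 'wrist_torque': array([-0.01910518,  0.00925363, -0.00178336]), 'grip_force': 0.0, 'opening': 0.08535554985662364}
```

View pics/scene0.png

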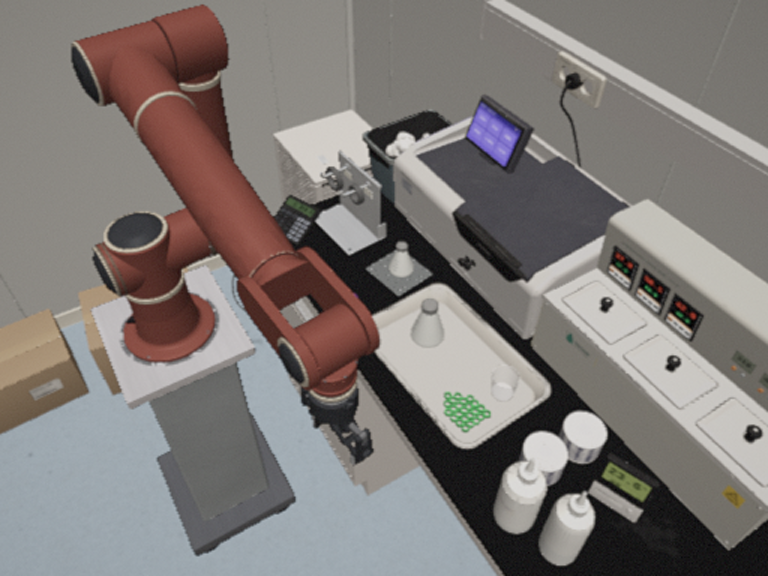

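View pics/side0.png

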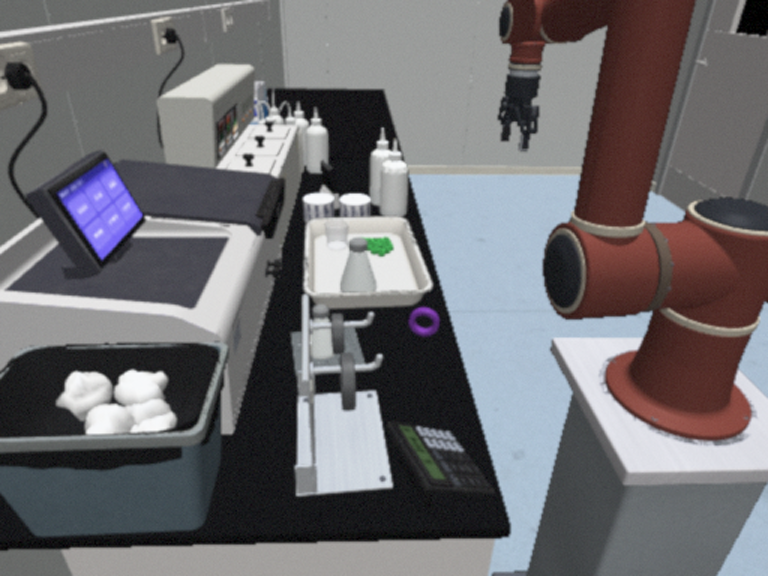

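The scene view (1.5x) shows the holder at about (350,200), the mat flask cap at (402,246), the tray flask cap at (430,303), the float and the cup. The side view shows hook tips at (372,317) and (380,358), the rings at (338,333) and (348,380), and a purple decoy ring at (424,321). I'll zoom in for exact pixels.

```bash
python3 - <<'E'
from h import *
s,d=cam('scene'),cam('side')
np.save('pics/s.npy',s,allow_pickle=True);np.save('pics/d.npy',d,allow_pickle=True)
k=1.5
for n,a,b in [('traycap',(430,303),(358,242)),('matcap',(402,246),(320,309))]:
    print(n,tri(s,np.array(a)/k,d,np.array(b)/k))
print('float z.01',onz(s,466/k,411/k,.01),'cup base',onz(s,500/k,395/k,.003))
a=cv2.resize(s['img'][90:250,195:325,::-1],None,fx=3.5,fy=3.5,interpolation=cv2.INTER_CUBIC)
b=cv2.resize(d['img'][150:335,185:295,::-1],None,fx=3.1,fy=3.1,interpolation=cv2.INTER_CUBIC)
c=np.zeros((600,800,3),np.uint8); c[:a.shape[0],:a.shape[1]]=a; c[:b.shape[0],456:456+b.shape[1]]=b[:600,:344]
cv2.imwrite('pics/z1.png',c)
E
```

```text
traycap (array([ 0.51507014, -0.3423593 ,  0.11202602]), np.float64(0.003525377997764723))
matcap (array([ 0.58059177, -0.12590679,  0.08430596]), np.float64(0.00034898427674664436))
float z.01 [ 0.46484083 -0.56582943  0.01      ] cup base [ 0.556451   -0.56868533  0.003     ]
```

View pics/z1.png

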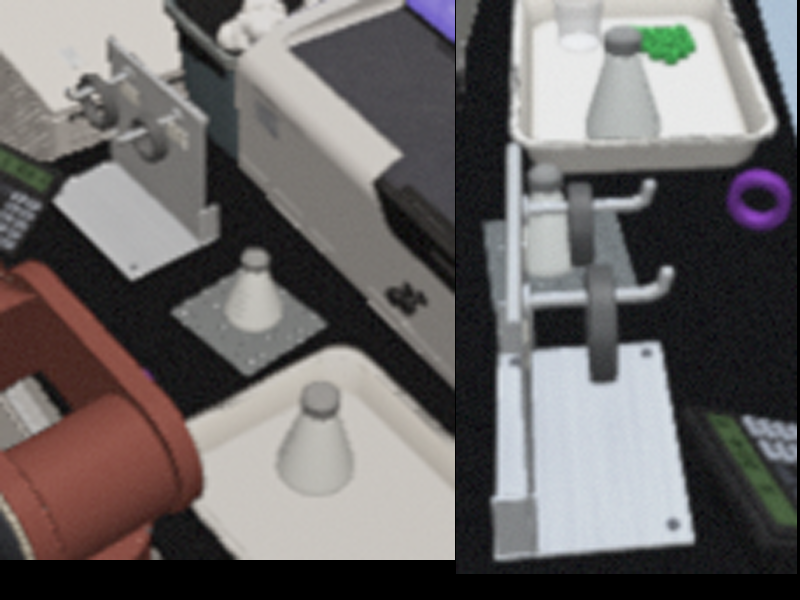

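```bash
cat >> h.py <<'E'
def L(f): return np.load('pics/'+f,allow_pickle=True).item()
E
python3 - <<'E'
from h import *
s,d=L('s.npy'),L('d.npy')
S=lambda x,y:(195+x/3.5,90+y/3.5)
D=lambda x,y:(185+(x-456)/3.1,150+y/3.1)
np.set_printoptions(precision=4,suppress=True)
for n,a,b in [('tipN',(72,94),(668,270)),('tipF',(122,130),(651,183)),('capTtop',(320,389),(625,36)),('capMtop',(256,254),(543,172))]:
    print(n,*tri(s,S(*a),d,D(*b)))
for n,a in [('fl',(55,200)),('fr',(135,276)),('br',(217,238))]: print('base',n,onz(s,*S(*a),.003))
for n,a in [('fn',(693,542)),('ff',(661,343)),('bn',(497,556))]: print('baseside',n,onz(d,*D(*a),.003))
for n,a in [('l',(108,40)),('r',(207,118))]: print('sheet top',n,onz(s,*S(*a),.19))
for n,a in [('far',(514,148)),('near',(514,318))]: print('sheet top side',n,onz(d,*D(*a),.19))
# ring tops/bottoms in side
print('ringN top',onz(d,*D(601,265),.181),'bot',onz(d,*D(603,381),.111))
print('ringF top',onz(d,*D(580,184),.180),'bot alt',onz(d,*D(582,266),.124),onz(d,*D(582,266),.11))
print('flask base side',onz(d,*D(590,136),.01),onz(d,*D(660,136),.01))
print('flask base scene',onz(s,*S(277,470),.014),onz(s,*S(354,470),.014),onz(s,*S(316,494),.004))
E
```

```text
tipN [0.4924 0.128  0.1751] 0.00585294310592481
tipF [0.5028 0.0365 0.1798] 0.012219474826032152
capTtop [ 0.514  -0.3396  0.1131] 0.006971633714660588
capMtop [ 0.5819 -0.1231  0.0881] 0.0023554649927595623
base fl [0.4771 0.1596 0.003 ]
base fr [ 0.495  -0.0065  0.003 ]
base br [0.6099 0.0002 0.003 ]
baseside fn [0.473  0.1831 0.003 ]
baseside ff [ 0.486 -0.006  0.003]
baseside bn [0.5949 0.1907 0.003 ]
sheet top l [0.5705 0.18   0.19  ]
sheet top r [ 0.593  -0.0034  0.19  ]
sheet top side far [0.5892 0.0114 0.19  ]
sheet top side near [0.5752 0.1907 0.19  ]
ringN top [0.5293 0.132  0.181 ] bot [0.5287 0.1539 0.111 ]
ringF top [0.5441 0.0416 0.18  ] bot alt [0.5434 0.0561 0.124 ] [0.5442 0.0373 0.11  ]
flask base side [ 0.5467 -0.3174  0.01  ] [ 0.4754 -0.3167  0.01  ]
flask base scene [ 0.4739 -0.3371  0.014 ] [ 0.5405 -0.3773  0.014 ] [ 0.4953 -0.3766  0.004 ]
```

Heights of 113 and 88 mm confirm the large flask is in the tray. The wide ring (about 72 mm in the image) hangs on the near +y hook. Next I'll move over in free air, which also gives data on the arm kinematics.

>>> {"fn": "step_arm", "kwargs": {
  "targets": [
    {"travel": [0.5, 0.5, 0.2], "angular": [0, 0, 0], "gripper": 1},
    {"travel": [0.5, 0.5, 0.2], "angular": [0, 0, 0], "gripper": 1},
    {"travel": [0.5, 0.5, 0.2], "angular": [0, 0, 0], "gripper": 1},
    {"travel": [0.5, 0.5, 0.2], "angular": [0, 0, 0], "gripper": 1},
    {"travel": [0.5, 0.5, 0.2], "angular": [0, 0, 0], "gripper": 1},
    {"travel": [0.5, 0.5, 0.2], "angular": [0, 0, 0], "gripper": 1},
    {"travel": [0.5, 0.5, 0.2], "angular": [0, 0, 0], "gripper": 1},
    {"travel": [0.5, 0.5, 0.2], "angular": [0, 0, 0], "gripper": 1},
    {"travel": [0.5, 0.5, 0.2], "angular": [0, 0, 0], "gripper": 1},
    {"travel": [0.5, 0.5, 0.2], "angular": [0, 0, 0], "gripper": 1}
  ]
}}

```text
t: 1.2
tool_pos: [0.4428, -0.3063, 0.3535]
tool_rot: [3.119, 0.363, 0.005]
contact_force: [-0.5, -0.2, 0.6]
opening: 0.0855
grip_force: 0.0
```

```bash
cat >> h.py <<'E'
def st():
    o=ctrl.get_obs(); R=cv2.Rodrigues(np.array(o['tool_rot'],float))[0]
    np.set_printoptions(precision=4,suppress=True)
    print('t',o['t'],'q',o['q'],'p',o['tool_pos'],'f',o['contact_force'],'open',o['opening'],o['grip_force'],'\nx',R[:,0],'y',R[:,1],'z',R[:,2]); return o,R
E
python3 -c "
from h import *
st()
s,d=L('s.npy'),L('d.npy')
D=lambda x,y:(185+(x-456)/3.1,150+y/3.1)
S=lambda x,y:(195+x/3.5,90+y/3.5)
print('N',onz(d,*D(602,323),.146),'F',onz(d,*D(581,225),.152))
print('flask',onz(s,*S(320,389),.118),onz(d,*D(625,34),.118))
print('tips at .184',onz(s,*S(72,92),.184),onz(d,*D(667,268),.184),onz(s,*S(122,129),.184),onz(d,*D(650,181),.184))
"
```

```text
t 1.2 q [-0.7441 -0.1998  1.6521  0.0014  1.6859  0.5949] p [ 0.4428 -0.3063  0.3535] f [-0.5296 -0.2444  0.56  ] open 0.0854844744175898 0.0 
x [0.9732 0.2299 0.003 ] y [ 0.2299 -0.9732  0.002 ] z [ 0.0034 -0.0013 -1.    ]
N [0.529  0.1423 0.146 ] F [0.5438 0.0484 0.152 ]
flask [ 0.5152 -0.3428  0.118 ] [ 0.511  -0.3302  0.118 ]
tips at .184 [0.4922 0.1205 0.184 ] [0.4909 0.1396 0.184 ] [0.5079 0.034  0.184 ] [0.498  0.0448 0.184 ]
```

>>> {"fn": "step_arm", "kwargs": {
  "targets": [
    {"travel": [-0.03, 0.75, 0], "angular": [0, 0, -0.206], "gripper": 1},
    {"travel": [-0.03, 0.75, 0], "angular": [0, 0, -0.206], "gripper": 1},
    {"travel": [-0.03, 0.75, 0], "angular": [0, 0, -0.206], "gripper": 1},
    {"travel": [-0.03, 0.75, 0], "angular": [0, 0, -0.206], "gripper": 1},
    {"travel": [-0.03, 0.75, 0], "angular": [0, 0, -0.206], "gripper": 1},
    {"travel": [-0.03, 0.75, 0], "angular": [0, 0, -0.206], "gripper": 1},
    {"travel": [-0.03, 0.75, 0], "angular": [0, 0, -0.206], "gripper": 1},
    {"travel": [-0.03, 0.75, 0], "angular": [0, 0, -0.206], "gripper": 1},
    {"travel": [-0.03, 0.75, 0], "angular": [0, 0, -0.206], "gripper": 1},
    {"travel": [-0.03, 0.75, 0], "angular": [0, 0, -0.206], "gripper": 1}
  ]
}}

```text
t: 2.2
tool_pos: [0.4207, 0.1451, 0.3507]
tool_rot: [-3.138, -0.113, 0.002]
contact_force: [-0.7, -1.1, 0.6]
opening: 0.0854
grip_force: 0.0
```

>>> {"fn": "step_arm", "kwargs": {
  "targets": [
    {"travel": [0, 0, 0], "angular": [0.054, -0.776, 0], "gripper": 1},
    {"travel": [0, 0, 0], "angular": [0.054, -0.776, 0], "gripper": 1},
    {"travel": [0, 0, 0], "angular": [0.054, -0.776, 0], "gripper": 1},
    {"travel": [0, 0, 0], "angular": [0.054, -0.776, 0], "gripper": 1},
    {"travel": [0, 0, 0], "angular": [0.054, -0.776, 0], "gripper": 1},
    {"travel": [0, 0, 0], "angular": [0.054, -0.776, 0], "gripper": 1}
  ]
}}

```text
t: 2.8
tool_pos: [0.4216, 0.14, 0.3509]
tool_rot: [-2.975, -0.094, -0.936]
contact_force: [-0.1, -0.6, 0.5]
opening: 0.0852
grip_force: 0.0
```

```bash
python3 - <<'E'
from h import *
o,R=st(); w=cam('wrist'); np.save('pics/w1.npy',w,allow_pickle=True); save(w,'w1.png',k=1.5)
print(w['fx'],w['cx'],w['cy'],'cam',-w['R'].T@w['t'],w['R'][2])
for n,p in [('ringtop',(.529,.142,.181)),('tip',(.491,.140,.184)),('sheet',(.58,.145,.19)),('narrow top',(.544,.048,.18))]: print(n,1.5*proj(w,p,True))
E
```

```text
t 2.8 q [ 0.2016 -0.8871  2.1843 -0.081   1.2401  1.7118] p [0.4216 0.14   0.3509] f [-0.087  -0.5634  0.4559] open 0.08522444582333172 0.0 
x [0.8183 0.0508 0.5725] y [ 0.0638 -0.998  -0.0026] z [ 0.5713  0.0386 -0.8199]
297.3186396354542 257.4634731037638 194.83497011075417 cam [0.4069 0.1381 0.5155] [ 0.2831  0.0209 -0.9589]
ringtop [392.2577 264.5411]
tip [391.9296 309.8944]
sheet [392.3782 202.5556]
narrow top [506.7568 255.3408]
```

View pics/w1.png

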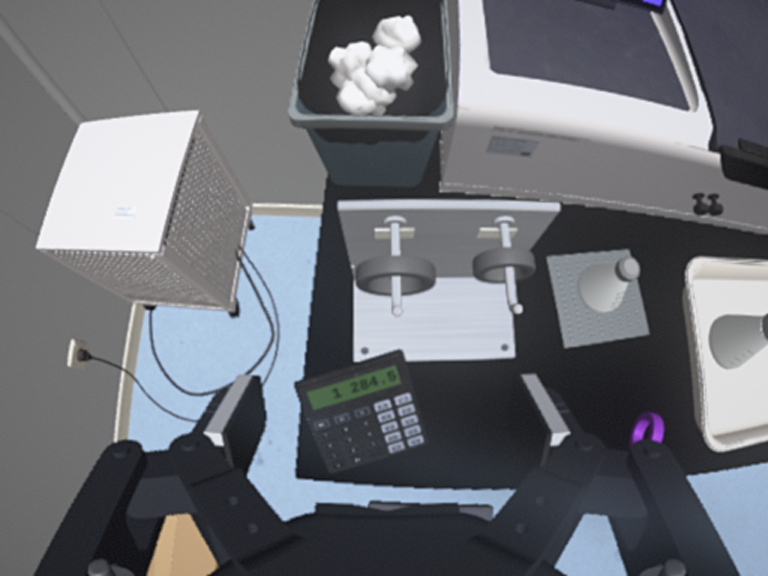

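The wrist view shows the wide ring on the left hook, spanning x 357–436 with its top at about (396,264) and its hook tip at (398,310). The narrow ring is at (505,265), and the calculator is at (362,410).

```bash
python3 - <<'E'
from h import *
w=L('w1.npy'); k=1.5
f=lambda u,v,z:print((u,v),onz(w,u/k,v/k,z,True))
f(398,309,.184);f(516,308,.184)
f(396,219,.170);f(505,219,.17)   # hook roots
f(357,274,.146);f(436,274,.146);f(396,264,.181)
f(473,265,.152);f(535,265,.152)
f(339,201,.19);f(560,204,.19)
f(302,384,.0);f(401,351,.069);f(425,438,.069);f(335,470,.0)
E
```

```text
(398, 309) [0.49199843 0.13539501 0.184     ]
(516, 308) [0.49832587 0.04225769 0.184     ]
(396, 219) [0.57482666 0.14138981 0.17      ]
(505, 219) [0.58251347 0.04568856 0.17      ]
(357, 274) [0.53105589 0.17272157 0.146     ]
(436, 274) [0.53546635 0.10351901 0.146     ]
(396, 264) [0.52964946 0.13904578 0.181     ]
(473, 265) [0.54394091 0.07155707 0.152     ]
(535, 265) [0.54822547 0.01394227 0.152     ]
(339, 201) [0.57902087 0.18909051 0.19      ]
(560, 204) [ 5.92141357e-01 -9.43330830e-05  1.90000000e-01]
(302, 384) [0.44164871 0.24010388 0.        ]
(401, 351) [0.4778993  0.12890076 0.069     ]
(425, 438) [0.39156442 0.10001657 0.069     ]
(335, 470) [0.34501702 0.1939397  0.        ]
```

>>> {"fn": "step_arm", "kwargs": {
  "targets": [
    {"travel": [0.187, -0.002, -0.185], "angular": [-0.031, 0.443, 0], "gripper": 1},
    {"travel": [0.187, -0.002, -0.185], "angular": [-0.031, 0.443, 0], "gripper": 1},
    {"travel": [0.187, -0.002, -0.185], "angular": [-0.031, 0.443, 0], "gripper": 1},
    {"travel": [0.187, -0.002, -0.185], "angular": [-0.031, 0.443, 0], "gripper": 1},
    {"travel": [0.187, -0.002, -0.185], "angular": [-0.031, 0.443, 0], "gripper": 1},
    {"travel": [0.187, -0.002, -0.185], "angular": [-0.031, 0.443, 0], "gripper": 1}
  ]
}}

```text
t: 3.45
tool_pos: [0.5351, 0.1393, 0.2402]
tool_rot: [-3.104, -0.098, -0.406]
contact_force: [-0.3, 0.6, 0.1]
opening: 0.0852
grip_force: 0.0
```

```bash
python3 - <<'E'
from h import *
w=L('w1.npy'); k=1.5
print('purple',onz(w,650/k,425/k,.012,True))
d=L('d.npy');print('purple side',onz(d,424/k,321/k,.012), 'tray near edge',onz(d,330/k,300/k,.048),onz(d,430/k,290/k,.048))
o,R=st(); w=cam('wrist'); np.save('pics/w2.npy',w,allow_pickle=True); save(w,'w2.png',k=1.5)
for n,p in [('ringtop',(.530,.1385,.181)),('tip',(.492,.1355,.184))]: print(n,1.5*proj(w,p,True))
E
```

```text
purple [ 0.40326205 -0.19206961  0.012     ]
purple side [ 0.38811148 -0.19624249  0.012     ] tray near edge [ 0.56772826 -0.21645337  0.048     ] [ 0.37180148 -0.25284277  0.048     ]
t 3.45 q [ 0.1279 -0.299   1.9348 -0.0163  1.2463  1.6387] p [0.5351 0.1393 0.2402] f [-0.3201  0.628   0.0973] open 0.08521892176735564 0.0 
x [0.9645 0.0609 0.257 ] y [ 0.0633 -0.998  -0.0012] z [ 0.2564  0.0174 -0.9664]
ringtop [386.1566 359.4376]
tip [387.2874 432.5009]
```

View pics/w2.png

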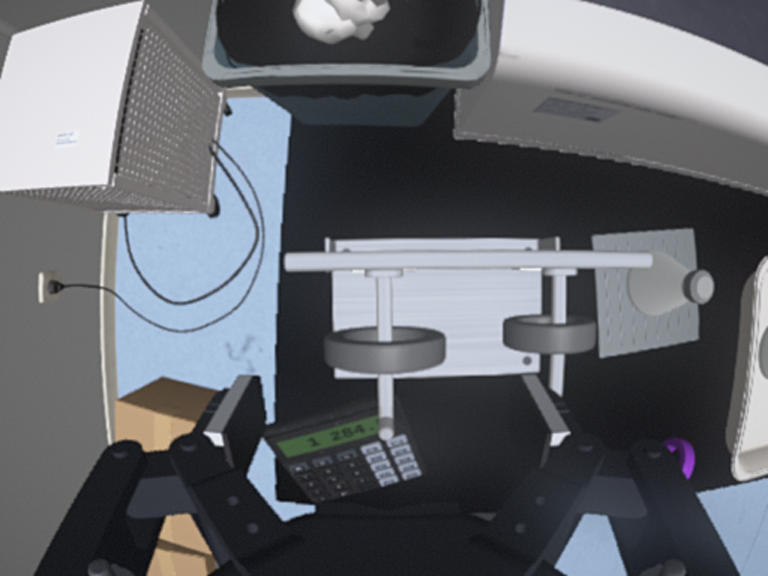

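The ring spans x 325–445, with its top band at about y 328–346, and the tip is at (387,430). I'll check these against my estimate.

```bash
python3 - <<'E'
from h import *
w=L('w2.npy'); k=1.5
f=lambda n,u,v,z:print(n,onz(w,u/k,v/k,z,True))
f('tip',387,429,.184);f('top back',385,328,.181);f('top front',385,345,.181);f('l',325,347,.146);f('r',445,347,.146)
f('sheet',385,261,.19)
for x in (.522,.538): print(1.5*proj(w,(x,.1385,.181),True))
g=w['img'].astype(int).sum(2)//3
print(g[205:255,250].tolist()) ; print(g[205:255,268].tolist())
E
```

```text
tip [0.49394151 0.13577189 0.184     ]
top back [0.54587568 0.14008331 0.181     ]
top front [0.53732109 0.13954249 0.181     ]
l [0.52734616 0.1740448  0.146     ]
r [0.53180882 0.10439252 0.146     ]
sheet [0.57885811 0.14213629 0.19      ]
[385.14924304 374.84654371]
[387.17558567 343.79520043]
[200, 199, 197, 197, 199, 201, 201, 201, 200, 201, 200, 192, 142, 88, 95, 117, 128, 130, 131, 130, 132, 128, 102, 71, 68, 98, 116, 121, 127, 127, 126, 125, 123, 125, 125, 125, 122, 123, 122, 123, 122, 120, 115, 121, 161, 201, 171, 84, 31, 32]
[208, 208, 205, 206, 208, 208, 210, 210, 210, 208, 208, 203, 147, 88, 91, 106, 111, 110, 109, 110, 111, 106, 82, 66, 84, 111, 125, 129, 133, 131, 130, 129, 129, 127, 128, 127, 126, 127, 125, 126, 124, 119, 116, 140, 188, 205, 169, 85, 40, 42]
```

The camera turns out to sit behind the ring: the top band at y 343–371 matches my prediction, so the ring centre is (0.531, 0.139, 0.146). I'll descend over it.

>>> {"fn": "step_arm", "kwargs": {
  "targets": [
    {"travel": [0, 0, -0.05], "angular": [0, 0, 0], "gripper": 1},
    {"travel": [0, 0, -0.1], "angular": [0, 0, 0], "gripper": 1},
    {"travel": [0, 0, -0.13], "angular": [0, 0, 0], "gripper": 1},
    {"travel": [0, 0, -0.16], "angular": [0, 0, 0], "gripper": 1},
    {"travel": [0, 0, -0.184], "angular": [0, 0, 0], "gripper": 1},
    {"travel": [0, 0, -0.184], "angular": [0, 0, 0], "gripper": 1},
    {"travel": [0, 0, -0.184], "angular": [0, 0, 0], "gripper": 1}
  ]
}}

```text
t: 4.2
tool_pos: [0.5347, 0.1399, 0.1316]
tool_rot: [-3.103, -0.1, -0.413]
contact_force: [0.6, 0.0, -0.6]
opening: 0.0855
grip_force: 0.0
```

```bash
python3 - <<'E'
from h import *
o,R=st(); w=cam('wrist');s=cam('side'); c=np.zeros((576,800,3),np.uint8)
c[:384,:512]=w['img'][:,:,::-1]; b=cv2.resize(s['img'][170:300,190:280,::-1],None,fx=3.1,fy=3.1); c[:b.shape[0],515:515+b.shape[1]]=b[:576]
cv2.imwrite('pics/c3.png',c)
E
```

```text
t 4.2 q [ 0.1291 -0.2065  2.0457 -0.018   1.0384  1.6427] p [0.5347 0.1399 0.1316] f [ 0.6354  0.0008 -0.6174] open 0.08553474059357669 0.0 
x [0.9632 0.0617 0.2615] y [ 0.0644 -0.9979 -0.0015] z [ 0.2609  0.0183 -0.9652]
```

View pics/c3.png

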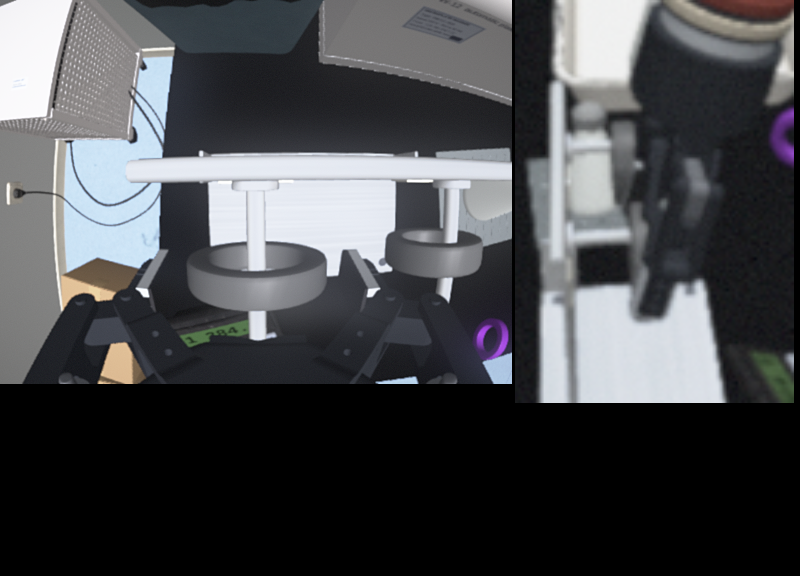

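The ring, centred at (257,275), sits midway between the pads at (152,272) and (360,272), and the neighbour is clear. Closing now.

>>> {"fn": "step_arm", "kwargs": {
  "squeeze": 50,
  "targets": [
    {"travel": [0, 0, 0], "angular": [0, 0, 0], "gripper": 0.7},
    {"travel": [0, 0, 0], "angular": [0, 0, 0], "gripper": 0.6},
    {"travel": [0, 0, 0], "angular": [0, 0, 0], "gripper": 0.5},
    {"travel": [0, 0, 0], "angular": [0, 0, 0], "gripper": 0.5},
    {"travel": [0, 0, 0], "angular": [0, 0, 0], "gripper": 0.5},
    {"travel": [0, 0, 0], "angular": [0, 0, 0], "gripper": 0.5}
  ]
}}

```text
t: 4.9
tool_pos: [0.5356, 0.1398, 0.1318]
tool_rot: [-3.103, -0.099, -0.415]
contact_force: [-0.6, -0.6, 6.3]
opening: 0.0681
grip_force: 57.4
```

>>> {"fn": "step_arm", "kwargs": {
  "targets": [
    {"travel": [0, 0, 0.012], "angular": [0, 0, 0], "gripper": 0.5},
    {"travel": [0, 0, 0.025], "angular": [0, 0, 0], "gripper": 0.5},
    {"travel": [0, 0, 0.042], "angular": [0, 0, 0], "gripper": 0.5},
    {"travel": [0, 0, 0.042], "angular": [0, 0, 0], "gripper": 0.5}
  ]
}}

```text
t: 5.3
tool_pos: [0.5349, 0.1398, 0.1569]
tool_rot: [-3.103, -0.099, -0.413]
contact_force: [0.2, -0.2, -2.1]
opening: 0.0694
grip_force: 57.3
```

```bash
python3 - <<'E'
from h import *
o,R=st(); w=cam('wrist');s=cam('side'); c=np.zeros((405,800,3),np.uint8)
c[:384,:512]=w['img'][:,:,::-1]; b=cv2.resize(s['img'][170:300,190:280,::-1],None,fx=3.1,fy=3.1); c[:b.shape[0],515:515+b.shape[1]]=b[:576]
cv2.imwrite('pics/c4.png',c)
E
```

```text
t 5.3 q [ 0.129  -0.2343  2.0245 -0.0175  1.0873  1.6417] p [0.5349 0.1398 0.1569] f [ 0.2342 -0.2298 -2.1305] open 0.069403417513545 57.34721693879692 
x [0.9632 0.0616 0.2616] y [ 0.0643 -0.9979 -0.0015] z [ 0.2609  0.0183 -0.9652]
```

View pics/c4.png

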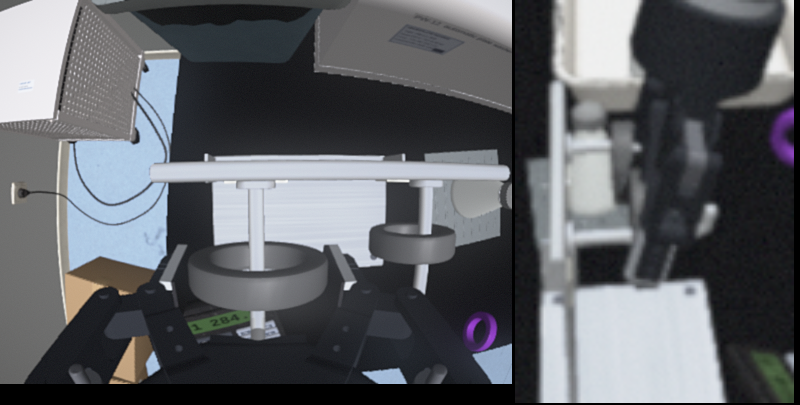

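The ring is held and lifted with the hook free inside its hole, and its image position is unchanged at (257,275). Withdrawing along the hook.

>>> {"fn": "step_arm", "kwargs": {
  "targets": [
    {"travel": [-0.03, -0.002, 0], "angular": [0, 0, 0], "gripper": 0.5},
    {"travel": [-0.07, -0.005, 0], "angular": [0, 0, 0], "gripper": 0.5},
    {"travel": [-0.11, -0.008, 0], "angular": [0, 0, 0], "gripper": 0.5},
    {"travel": [-0.15, -0.01, 0], "angular": [0, 0, 0], "gripper": 0.5},
    {"travel": [-0.19, -0.013, 0], "angular": [0, 0, 0], "gripper": 0.5},
    {"travel": [-0.21, -0.014, 0], "angular": [0, 0, 0], "gripper": 0.5},
    {"travel": [-0.21, -0.014, 0], "angular": [0, 0, 0], "gripper": 0.5},
    {"travel": [-0.21, -0.014, 0], "angular": [0, 0, 0], "gripper": 0.5}
  ]
}}

```text
t: 6.2
tool_pos: [0.4082, 0.1313, 0.155]
tool_rot: [-3.103, -0.1, -0.41]
contact_force: [-0.1, 0.2, -2.0]
opening: 0.0687
grip_force: 57.9
```

>>> {"fn": "step_arm", "kwargs": {
  "targets": [
    {"travel": [-0.03, -0.05, 0.1], "angular": [0, 0, -0.084], "gripper": 0.5},
    {"travel": [-0.03, -0.12, 0.11], "angular": [0, 0, -0.084], "gripper": 0.5},
    {"travel": [-0.03, -0.19, 0.11], "angular": [0, 0, -0.084], "gripper": 0.5},
    {"travel": [-0.03, -0.25, 0.11], "angular": [0, 0, -0.084], "gripper": 0.5},
    {"travel": [-0.03, -0.295, 0.11], "angular": [0, 0, -0.084], "gripper": 0.5},
    {"travel": [-0.03, -0.295, 0.11], "angular": [0, 0, -0.084], "gripper": 0.5},
    {"travel": [-0.03, -0.295, 0.11], "angular": [0, 0, -0.084], "gripper": 0.5}
  ]
}}

```text
t: 6.9
tool_pos: [0.3904, -0.0464, 0.2211]
tool_rot: [-3.113, 0.007, -0.409]
contact_force: [-0.1, -0.2, -2.4]
opening: 0.0685
grip_force: 59.9
```

>>> {"fn": "step_arm", "kwargs": {
  "targets": [
    {"travel": [0, 0, 0], "angular": [0, 0.15, 0], "gripper": 0.5},
    {"travel": [0, 0, 0], "angular": [0, 0.3, 0], "gripper": 0.5},
    {"travel": [0, 0, 0], "angular": [0, 0.45, 0], "gripper": 0.5},
    {"travel": [0, 0, 0], "angular": [0, 0.6, 0], "gripper": 0.5},
    {"travel": [0, 0, 0], "angular": [0, 0.75, 0], "gripper": 0.5},
    {"travel": [0, 0, 0], "angular": [0, 0.89, 0], "gripper": 0.5},
    {"travel": [0, 0, 0], "angular": [0, 0.89, 0], "gripper": 0.5},
    {"travel": [0, 0, 0], "angular": [0, 0.89, 0], "gripper": 0.5}
  ]
}}

```text
t: 7.7
tool_pos: [0.3907, -0.0448, 0.2205]
tool_rot: [-3.067, -0.0, 0.679]
contact_force: [-0.7, 0.4, -3.0]
opening: 0.0682
grip_force: 59.8
```

```bash
python3 - <<'E'
from h import *
st()
E
```

```text
t 7.7 q [-0.2337 -0.1997  1.9142 -0.1018  1.8512  1.3299] p [ 0.3907 -0.0448  0.2205] f [-0.6561  0.4216 -2.9786] open 0.06823454957626432 59.84844184247777 
x [ 0.9065  0.0002 -0.4223] y [ 0.0001 -1.     -0.0002] z [-0.4223  0.0001 -0.9065]
```

>>> {"fn": "step_arm", "kwargs": {
  "targets": [
    {"travel": [0, 0, 0], "angular": [0, 0.15, 0], "gripper": 0.5},
    {"travel": [0, 0, 0], "angular": [0, 0.3, 0], "gripper": 0.5},
    {"travel": [0, 0, 0], "angular": [0, 0.45, 0], "gripper": 0.5},
    {"travel": [0, 0, 0], "angular": [0, 0.6, 0], "gripper": 0.5},
    {"travel": [0, 0, 0], "angular": [0, 0.667, 0], "gripper": 0.5},
    {"travel": [0, 0, 0], "angular": [0, 0.667, 0], "gripper": 0.5},
    {"travel": [0, 0, 0], "angular": [0, 0.667, 0], "gripper": 0.5}
  ]
}}

```text
t: 8.4
tool_pos: [0.3902, -0.0455, 0.2216]
tool_rot: [2.788, -0.003, -1.446]
contact_force: [-0.3, -0.3, -4.1]
opening: 0.0683
grip_force: 59.9
```

```bash
python3 - <<'E'
from h import *
o,R=st(); w=cam('wrist');s=cam('side'); np.save('pics/d5.npy',s,allow_pickle=True)
c=np.zeros((600,800,3),np.uint8)
a=w['img'][150:,:,::-1]; c[:234,:512]=a
p=proj(s,o['tool_pos']); print(p); u,v=int(p[0])-100,int(p[1])-60; print(u,v)
b=cv2.resize(s['img'][v:v+120,u:u+200,::-1],None,fx=3,fy=3,interpolation=cv2.INTER_CUBIC); c[236:236+b.shape[0],:b.shape[1]]=b
cv2.imwrite('pics/c5.png',c)
E
```

```text
t 8.4 q [-0.1934  0.1508  1.7294 -0.1954  2.2001  1.3444] p [ 0.3902 -0.0455  0.2216] f [-0.2677 -0.303  -4.0666] open 0.06827471772986606 59.94596053089481 
x [ 0.5762 -0.002  -0.8173] y [-0.0013 -1.      0.0015] z [-0.8173  0.0002 -0.5762]
[295.2156 171.9301]
195 111
```

View pics/c5.png

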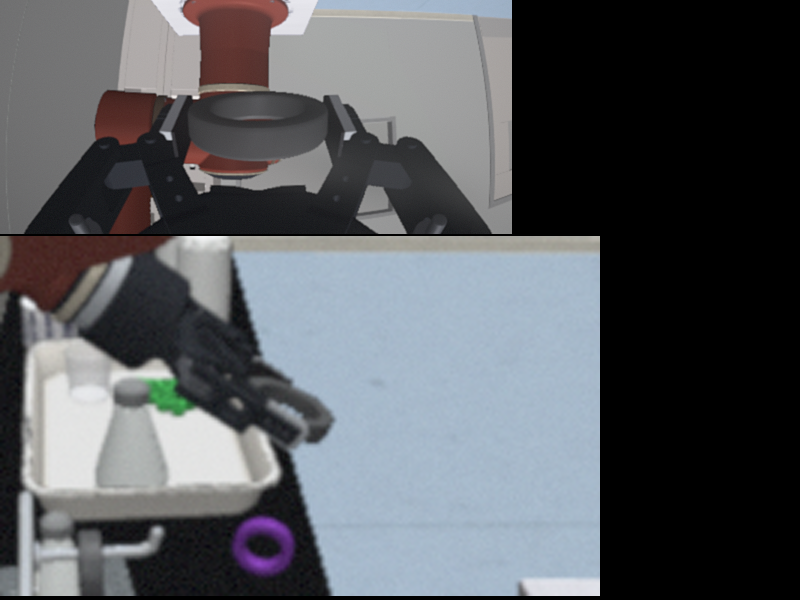

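The crop shows the ring firmly held and tilted about 20°. The worktop edge is close, running past (318,560) in the crop, so I'll check it before choosing where to lay the ring.

```bash
python3 - <<'E'
from h import *
s=L('d5.npy'); np.set_printoptions(precision=4,suppress=True)
C=lambda x,y:(195+x/3,111+(y-236)/3)
print('edge',onz(s,*C(318,560),0),onz(s,*C(300,480),0),'purple',onz(s,*C(264,546),.008),'tray corner',onz(s,*C(278,480),.048),onz(s,*C(30,490),.048))
# ring outline lower end
for n,p in [('low edge',(320,432)),('ring far end',(332,412))]: print(n,onz(s,*C(*p),.22))
E
```

```text
edge [ 0.3354 -0.1877  0.    ] [ 0.3301 -0.3427  0.    ] purple [ 0.3864 -0.2006  0.008 ] tray corner [ 0.3681 -0.2588  0.048 ] [ 0.6123 -0.2415  0.048 ]
low edge [ 0.3786 -0.0272  0.22  ]
ring far end [ 0.3642 -0.0602  0.22  ]
```

>>> {"fn": "step_arm", "kwargs": {
  "targets": [
    {"travel": [0.06, 0, -0.06], "angular": [0, 0, 0], "gripper": 0.5},
    {"travel": [0.06, 0, -0.12], "angular": [0, 0, 0], "gripper": 0.5},
    {"travel": [0.06, 0, -0.18], "angular": [0, 0, 0], "gripper": 0.5},
    {"travel": [0.06, 0, -0.24], "angular": [0, 0, 0], "gripper": 0.5},
    {"travel": [0.06, 0, -0.27], "angular": [0, 0, 0], "gripper": 0.5},
    {"travel": [0.06, 0, -0.27], "angular": [0, 0, 0], "gripper": 0.5},
    {"travel": [0.06, 0, -0.27], "angular": [0, 0, 0], "gripper": 0.5}
  ]
}}

```text
t: 9.2
tool_pos: [0.4269, -0.0459, 0.0605]
tool_rot: [2.787, -0.004, -1.449]
contact_force: [0.9, -0.0, -3.2]
opening: 0.0684
grip_force: 59.9
```

```bash
python3 - <<'E'
from h import *
o,R=st(); w=cam('wrist');s=cam('side'); np.save('pics/d6.npy',s,allow_pickle=True)
p=proj(s,o['tool_pos']); print(p); u,v=int(p[0])-90,int(p[1])-70; print(u,v)
b=cv2.resize(s['img'][v:v+120,u:u+160,::-1],None,fx=5,fy=5,interpolation=cv2.INTER_CUBIC)
cv2.imwrite('pics/c6.png',b)
E
```

```text
t 9.2 q [-0.1833  0.4466  1.6767 -0.1617  1.9648  1.4047] p [ 0.4269 -0.0459  0.0605] f [ 0.8796 -0.0117 -3.1929] open 0.0683586745210221 59.898357195197605 
x [ 0.5743 -0.0024 -0.8187] y [-0.0019 -1.      0.0017] z [-0.8187  0.0006 -0.5743]
[275.1262 231.2181]
185 161
```

View pics/c6.png

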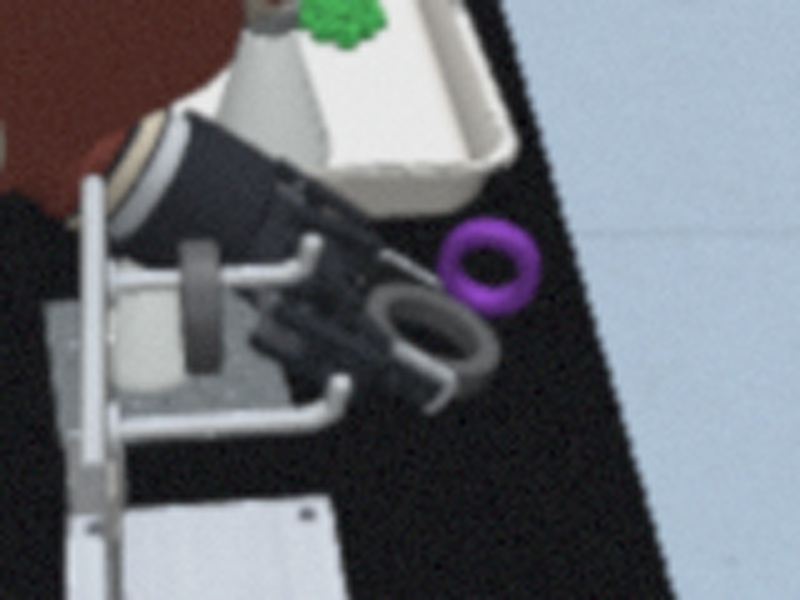

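The view shows the ring about 40 mm above the top, clear of the purple decoy, but the wrist is close to the holder's sheet and the mat flask. I'll raise and swing the tail of the tool towards −y, where there is more room.

>>> {"fn": "step_arm", "kwargs": {
  "targets": [
    {"travel": [0, 0, 0.08], "angular": [0, 0, 0], "gripper": 0.5},
    {"travel": [0, 0, 0.16], "angular": [0, 0, 0], "gripper": 0.5},
    {"travel": [0, 0, 0.2], "angular": [0, 0, -0.1], "gripper": 0.5},
    {"travel": [-0.01, 0, 0.2], "angular": [0, 0, -0.25], "gripper": 0.5},
    {"travel": [-0.02, 0, 0.2], "angular": [0, 0, -0.4], "gripper": 0.5},
    {"travel": [-0.03, 0, 0.2], "angular": [0, 0, -0.55], "gripper": 0.5},
    {"travel": [-0.038, -0.02, 0.2], "angular": [0, 0, -0.667], "gripper": 0.5},
    {"travel": [-0.038, -0.02, 0.2], "angular": [0, 0, -0.667], "gripper": 0.5}
  ]
}}

```text
t: 10.1
tool_pos: [0.4032, -0.0597, 0.1808]
tool_rot: [-2.503, 0.68, 1.299]
contact_force: [0.6, 0.1, -2.6]
opening: 0.0687
grip_force: 60.0
```

>>> {"fn": "step_arm", "kwargs": {
  "targets": [
    {"travel": [0, 0, 0], "angular": [0, 0, -0.15], "gripper": 0.5},
    {"travel": [0, 0, 0], "angular": [0, 0, -0.3], "gripper": 0.5},
    {"travel": [0, 0, 0], "angular": [0, 0, -0.45], "gripper": 0.5},
    {"travel": [0, 0, 0], "angular": [0, 0, -0.6], "gripper": 0.5},
    {"travel": [0, 0, 0], "angular": [0, 0, -0.667], "gripper": 0.5},
    {"travel": [0, 0, 0], "angular": [0, 0, -0.667], "gripper": 0.5},
    {"travel": [0, 0, 0], "angular": [0, 0, -0.667], "gripper": 0.5}
  ]
}}

```text
t: 10.8
tool_pos: [0.4036, -0.0578, 0.1799]
tool_rot: [-2.113, 1.221, 1.099]
contact_force: [0.6, 0.1, -3.1]
opening: 0.0685
grip_force: 60.0
```

```bash
python3 - <<'E'
from h import *
st()
E
```

```text
t 10.8 q [-0.5876  0.1078  1.8549  0.4208  2.0471  2.0506] p [ 0.4036 -0.0578  0.1799] f [ 0.6365  0.1435 -3.0922] open 0.06847900057128675 59.97231938992627 
x [ 0.287  -0.4978 -0.8184] y [-0.8661 -0.4998  0.0003] z [-0.4093  0.7088 -0.5746]
```

>>> {"fn": "step_arm", "kwargs": {
  "targets": [
    {"travel": [0, 0, -0.06], "angular": [0, 0, 0], "gripper": 0.5},
    {"travel": [0, 0, -0.12], "angular": [0, 0, 0], "gripper": 0.5},
    {"travel": [0, 0, -0.17], "angular": [0, 0, 0], "gripper": 0.5},
    {"travel": [0, 0, -0.21], "angular": [0, 0, 0], "gripper": 0.5},
    {"travel": [0, 0, -0.24], "angular": [0, 0, 0], "gripper": 0.5},
    {"travel": [0, 0, -0.25], "angular": [0, 0, 0], "gripper": 0.5},
    {"travel": [0, 0, -0.25], "angular": [0, 0, 0], "gripper": 0.5}
  ]
}}

```text
t: 11.5
tool_pos: [0.4034, -0.0573, 0.0289]
tool_rot: [-2.111, 1.22, 1.103]
contact_force: [-0.3, 0.5, -2.8]
opening: 0.0686
grip_force: 59.9
```

>>> {"fn": "step_arm", "kwargs": {
  "targets": [
    {"travel": [0, 0, -0.006], "angular": [0, 0, 0], "gripper": 0.5},
    {"travel": [0, 0, -0.012], "angular": [0, 0, 0], "gripper": 0.5},
    {"travel": [0, 0, -0.018], "angular": [0, 0, 0], "gripper": 0.5},
    {"travel": [0, 0, -0.018], "angular": [0, 0, 0], "gripper": 0.5}
  ]
}}

```text
t: 11.9
tool_pos: [0.4033, -0.0577, 0.0182]
tool_rot: [-2.11, 1.222, 1.1]
contact_force: [0.2, -0.2, -2.5]
opening: 0.0683
grip_force: 60.0
```

>>> {"fn": "step_arm", "kwargs": {
  "targets": [
    {"travel": [0, 0, -0.005], "angular": [0, 0, 0], "gripper": 0.5},
    {"travel": [0, 0, -0.009], "angular": [0, 0, 0], "gripper": 0.5},
    {"travel": [0, 0, -0.009], "angular": [0, 0, 0], "gripper": 0.5}
  ]
}}

```text
t: 12.2
tool_pos: [0.4031, -0.0576, 0.0126]
tool_rot: [-2.11, 1.222, 1.101]
contact_force: [0.8, 0.3, -2.9]
opening: 0.0683
grip_force: 60.0
```

>>> {"fn": "step_arm", "kwargs": {
  "targets": [
    {"travel": [0, 0, -0.003], "angular": [0, 0, 0], "gripper": 0.5},
    {"travel": [0, 0, -0.005], "angular": [0, 0, 0], "gripper": 0.5},
    {"travel": [0, 0, -0.005], "angular": [0, 0, 0], "gripper": 0.5}
  ]
}}

```text
t: 12.5
tool_pos: [0.4034, -0.0578, 0.0103]
tool_rot: [-2.11, 1.222, 1.101]
contact_force: [-0.0, 0.6, 0.9]
opening: 0.0681
grip_force: 59.9
```

The edge touches at the predicted height. Letting go gently.

>>> {"fn": "step_arm", "kwargs": {
  "targets": [
    {"travel": [0, 0, 0], "angular": [0, 0, 0], "gripper": 0.84},
    {"travel": [0, 0, 0], "angular": [0, 0, 0], "gripper": 0.9},
    {"travel": [0, 0, 0], "angular": [0, 0, 0], "gripper": 1},
    {"travel": [0, 0, 0], "angular": [0, 0, 0], "gripper": 1},
    {"travel": [0, 0, 0], "angular": [0, 0, 0], "gripper": 1},
    {"travel": [0, 0, 0], "angular": [0, 0, 0], "gripper": 1}
  ]
}}

```text
t: 13.1
tool_pos: [0.4033, -0.0577, 0.01]
tool_rot: [-2.11, 1.222, 1.1]
contact_force: [-0.3, 0.2, 1.2]
opening: 0.0849
grip_force: 0.0
```

```bash
python3 - <<'E'
from h import *
o,R=st(); s=cam('side'); np.save('pics/d7.npy',s,allow_pickle=True); w=cam('wrist'); np.save('pics/w7.npy',w,allow_pickle=True)
print(proj(s,(.41,-.07,.008)),proj(w,(.41,-.07,.008),True))
E
```

```text
t 13.1 q [-0.5886  0.3926  1.8678  0.3808  1.7743  1.9296] p [ 0.4033 -0.0577  0.01  ] f [-0.3171  0.2268  1.2265] open 0.0848889941592854 0.0 
x [ 0.2844 -0.4972 -0.8197] y [-0.8672 -0.498   0.0012] z [-0.4088  0.7105 -0.5729]
[279.7508 242.2827] [258.122  244.4444]
```

>>> {"fn": "step_arm", "kwargs": {
  "targets": [
    {"travel": [0.016, -0.028, 0.023], "angular": [0, 0, 0], "gripper": 1},
    {"travel": [0.041, -0.071, 0.058], "angular": [0, 0, 0], "gripper": 1},
    {"travel": [0.068, -0.118, 0.11], "angular": [0, 0, 0], "gripper": 1},
    {"travel": [0.082, -0.142, 0.17], "angular": [0, 0, 0], "gripper": 1},
    {"travel": [0.082, -0.142, 0.25], "angular": [0, 0, 0], "gripper": 1},
    {"travel": [0.082, -0.142, 0.33], "angular": [0, 0, 0], "gripper": 1},
    {"travel": [0.082, -0.142, 0.33], "angular": [0, 0, 0], "gripper": 1}
  ]
}}

```text
t: 13.9
tool_pos: [0.4552, -0.145, 0.2143]
tool_rot: [-2.119, 1.223, 1.085]
contact_force: [0.5, -0.3, -0.1]
opening: 0.0856
grip_force: 0.0
```

```bash
cat >> h.py <<'E'
def greyblob(d,p,fish=False,win=45,lo=60,hi=150):
    """grey (unsaturated) blobs on black worktop near world point p"""
    u,v=proj(d,p,fish); x0,y0=max(int(u)-win,0),max(int(v)-win,0); im=d['img'][y0:y0+2*win,x0:x0+2*win].astype(int)
    m=((im.max(2)-im.min(2)<25)&(im.mean(2)>lo)&(im.mean(2)<hi)).astype(np.uint8)
    cs,_=cv2.findContours(m,cv2.RETR_EXTERNAL,cv2.CHAIN_APPROX_NONE)
    out=[]
    for c in cs:
        if len(c)>30: e=cv2.fitEllipse(c); out.append((np.array(e[0])+[x0,y0],e[1],e[2],cv2.contourArea(c)))
    return out,(u,v)
E
python3 - <<'E'
from h import *
o,R=st(); s=cam('side'); np.save('pics/d8.npy',s,allow_pickle=True)
bl,uv=greyblob(s,(.41,-.07,.008),win=35); print(uv)
for b in bl: print(b,onz(s,*b[0],.008))
E
```

```text
t 13.9 q [-0.6548  0.2502  1.6248  0.3838  2.1419  2.0199] p [ 0.4552 -0.145   0.2143] f [ 0.528  -0.3137 -0.1455] open 0.0856200339330583 0.0 
x [ 0.2934 -0.503  -0.8129] y [-0.8671 -0.4981 -0.0048] z [-0.4026  0.7063 -0.5823]
(np.float64(279.75075691439196), np.float64(242.28269819613354))
(array([249.7209, 241.2563]), (6.360315799713135, 14.1044921875), 43.658836364746094, 42.0) [ 0.4871 -0.0756  0.008 ]
(array([278.8944, 240.7381]), (16.721691131591797, 26.59073829650879), 96.207275390625, 347.5) [ 0.4115 -0.0765  0.008 ]
```

>>> {"fn": "step_arm", "kwargs": {
  "targets": [
    {"travel": [-0.073, 0.114, 0], "angular": [-0.13, -0.075, 0], "gripper": 1},
    {"travel": [-0.073, 0.114, 0], "angular": [-0.26, -0.15, 0], "gripper": 1},
    {"travel": [-0.073, 0.114, 0], "angular": [-0.39, -0.225, 0], "gripper": 1},
    {"travel": [-0.073, 0.114, 0], "angular": [-0.525, -0.3, 0], "gripper": 1},
    {"travel": [-0.073, 0.114, 0], "angular": [-0.525, -0.3, 0], "gripper": 1}
  ]
}}

```text
t: 14.45
tool_pos: [0.4082, -0.0732, 0.2083]
tool_rot: [-2.457, 1.42, 0.606]
contact_force: [0.5, 0.3, 0.4]
opening: 0.0853
grip_force: 0.0
```

>>> {"fn": "step_arm", "kwargs": {
  "targets": [
    {"travel": [0, 0, 0], "angular": [-0.13, -0.075, 0], "gripper": 1},
    {"travel": [0, 0, 0], "angular": [-0.26, -0.15, 0], "gripper": 1},
    {"travel": [0, 0, 0], "angular": [-0.39, -0.225, 0], "gripper": 1},
    {"travel": [0, 0, 0], "angular": [-0.525, -0.3, 0], "gripper": 1},
    {"travel": [0, 0, 0], "angular": [-0.525, -0.3, 0], "gripper": 1},
    {"travel": [0, 0, 0], "angular": [-0.525, -0.3, 0], "gripper": 1}
  ]
}}

```text
t: 15.05
tool_pos: [0.4083, -0.0742, 0.2067]
tool_rot: [-2.714, 1.574, 0.023]
contact_force: [1.0, -0.2, 0.6]
opening: 0.0856
grip_force: 0.0
```

```bash
python3 - <<'E'
from h import *
o,R=st(); w=cam('wrist'); np.save('pics/w8.npy',w,allow_pickle=True)
bl,uv=greyblob(w,(.4115,-.0765,.008),True,win=60); print(uv)
for b in bl: print(b,onz(w,*b[0],.016,True))
E
```

```text
t 15.05 q [-0.364  -0.4644  2.0968  0.0064  1.5233  2.2573] p [ 0.4083 -0.0742  0.2067] f [ 0.9635 -0.2042  0.5631] open 0.08562740953891605 0.0 
x [ 0.4967 -0.8678 -0.0149] y [-0.8678 -0.4968  0.004 ] z [-0.0108  0.011  -0.9999]
(np.float64(255.28762183708196), np.float64(163.5589409373687))
(array([308.466 , 208.6892]), (15.186589241027832, 32.92991638183594), 10.11285400390625, 268.5) [ 0.3283 -0.0616  0.016 ]
(array([253.3045, 166.764 ]), (58.42392349243164, 59.78156280517578), 93.20054626464844, 2742.0) [ 0.4125 -0.0737  0.016 ]
```

>>> {"fn": "step_arm", "kwargs": {
  "targets": [
    {"travel": [0.006, 0, -0.07], "angular": [-0.014, -0.014, 0], "gripper": 1},
    {"travel": [0.006, 0, -0.14], "angular": [-0.014, -0.014, 0], "gripper": 1},
    {"travel": [0.006, 0, -0.2], "angular": [-0.014, -0.014, 0], "gripper": 1},
    {"travel": [0.006, 0, -0.25], "angular": [-0.014, -0.014, 0], "gripper": 1},
    {"travel": [0.006, 0, -0.27], "angular": [-0.014, -0.014, 0], "gripper": 1},
    {"travel": [0.006, 0, -0.27], "angular": [-0.014, -0.014, 0], "gripper": 1},
    {"travel": [0.006, 0, -0.27], "angular": [-0.014, -0.014, 0], "gripper": 1}
  ]
}}

```text
t: 15.8
tool_pos: [0.4132, -0.0752, 0.0469]
tool_rot: [2.716, -1.577, 0.008]
contact_force: [-0.1, 0.1, -0.7]
opening: 0.0855
grip_force: 0.0
```

```bash
python3 - <<'E'
from h import *
o,R=st(); w=cam('wrist'); np.save('pics/w9.npy',w,allow_pickle=True)
bl,uv=greyblob(w,(.412,-.0745,.008),True,win=70); print(uv)
for b in bl: print(b,onz(w,*b[0],.012,True))
E
```

```text
t 15.8 q [-0.3569 -0.2715  2.2361 -0.0012  1.1721  2.2666] p [ 0.4132 -0.0752  0.0469] f [-0.1087  0.0578 -0.6828] open 0.08552981709013865 0.0 
x [ 0.4956 -0.8685  0.0044] y [-0.8685 -0.4956 -0.0022] z [ 0.0041 -0.0027 -1.    ]
(np.float64(258.6239893461332), np.float64(226.36616669376477))
(array([257.1894, 228.0518]), (99.50318908691406, 105.10989379882812), 86.33114624023438, 8208.5) [ 0.4131 -0.0745  0.012 ]
```

>>> {"fn": "step_arm", "kwargs": {
  "targets": [
    {"travel": [0, 0.001, -0.03], "angular": [0, 0, 0], "gripper": 1},
    {"travel": [0, 0.001, -0.055], "angular": [0, 0, 0], "gripper": 1},
    {"travel": [0, 0.001, -0.075], "angular": [0, 0, 0], "gripper": 1},
    {"travel": [0, 0.001, -0.085], "angular": [0, 0, 0], "gripper": 1},
    {"travel": [0, 0.001, -0.085], "angular": [0, 0, 0], "gripper": 1},
    {"travel": [0, 0.001, -0.085], "angular": [0, 0, 0], "gripper": 1}
  ]
}}

```text
t: 16.45
tool_pos: [0.413, -0.0742, -0.0044]
tool_rot: [2.717, -1.576, 0.009]
contact_force: [1.3, 0.4, -0.1]
opening: 0.0854
grip_force: 0.0
```

>>> {"fn": "step_arm", "kwargs": {
  "squeeze": 50,
  "targets": [
    {"travel": [0, 0, 0], "angular": [0, 0, 0], "gripper": 0.75},
    {"travel": [0, 0, 0], "angular": [0, 0, 0], "gripper": 0.6},
    {"travel": [0, 0, 0], "angular": [0, 0, 0], "gripper": 0.5},
    {"travel": [0, 0, 0], "angular": [0, 0, 0], "gripper": 0.5},
    {"travel": [0, 0, 0], "angular": [0, 0, 0], "gripper": 0.5}
  ]
}}

```text
t: 16.95
tool_pos: [0.4134, -0.0742, -0.0037]
tool_rot: [2.717, -1.576, 0.01]
contact_force: [-1.2, 0.6, 5.4]
opening: 0.0683
grip_force: 57.5
```

>>> {"fn": "step_arm", "kwargs": {
  "targets": [
    {"travel": [0, 0, 0.02], "angular": [0, 0, 0], "gripper": 0.5},
    {"travel": [0, 0, 0.06], "angular": [0, 0, 0], "gripper": 0.5},
    {"travel": [0, 0, 0.12], "angular": [0, 0, 0], "gripper": 0.5},
    {"travel": [0, 0, 0.19], "angular": [0, 0, 0], "gripper": 0.5},
    {"travel": [0, -0.02, 0.26], "angular": [0, 0, 0], "gripper": 0.5},
    {"travel": [0.02, -0.08, 0.33], "angular": [0, 0, 0], "gripper": 0.5},
    {"travel": [0.05, -0.15, 0.37], "angular": [0, 0, 0], "gripper": 0.5},
    {"travel": [0.08, -0.22, 0.39], "angular": [0, 0, 0], "gripper": 0.5},
    {"travel": [0.098, -0.28, 0.39], "angular": [0, 0, 0], "gripper": 0.5},
    {"travel": [0.098, -0.316, 0.39], "angular": [0, 0, 0], "gripper": 0.5}
  ]
}}

```text
t: 17.95
tool_pos: [0.4718, -0.2664, 0.2301]
tool_rot: [2.715, -1.578, 0.01]
contact_force: [-0.8, 0.6, -2.2]
opening: 0.0685
grip_force: 58.0
```

>>> {"fn": "step_arm", "kwargs": {
  "targets": [
    {"travel": [0, 0, 0], "angular": [0, 0, 0], "gripper": 0.5},
    {"travel": [0, 0, 0], "angular": [0, 0, 0], "gripper": 0.5}
  ]
}}

```text
t: 18.15
tool_pos: [0.4706, -0.2632, 0.2285]
tool_rot: [-2.717, 1.578, -0.004]
contact_force: [-0.3, 0.2, -2.8]
opening: 0.0684
grip_force: 58.0
```

```bash
python3 - <<'E'
from h import *
o,R=st(); w=cam('wrist'); np.save('pics/w10.npy',w,allow_pickle=True)
save(w,'w10.png',k=1.5)
print('cam',-w['R'].T@w['t'],proj(w,(.513,-.336,.118),True),proj(w,o['tool_pos']-R[:,2]*.012,True))
E
```

```text
t 18.15 q [-0.6483 -0.1537  1.8166  0.0004  1.4759  1.9748] p [ 0.4706 -0.2632  0.2285] f [-0.2923  0.1701 -2.7689] open 0.06837017854977617 58.02183273720971 
x [ 0.4956 -0.8686  0.0024] y [-0.8686 -0.4956 -0.0015] z [ 0.0025 -0.0014 -1.    ]
cam [ 0.5108 -0.3341  0.3725] [256.6315  96.6714] [257.4028 264.4461]
```

View pics/w10.png

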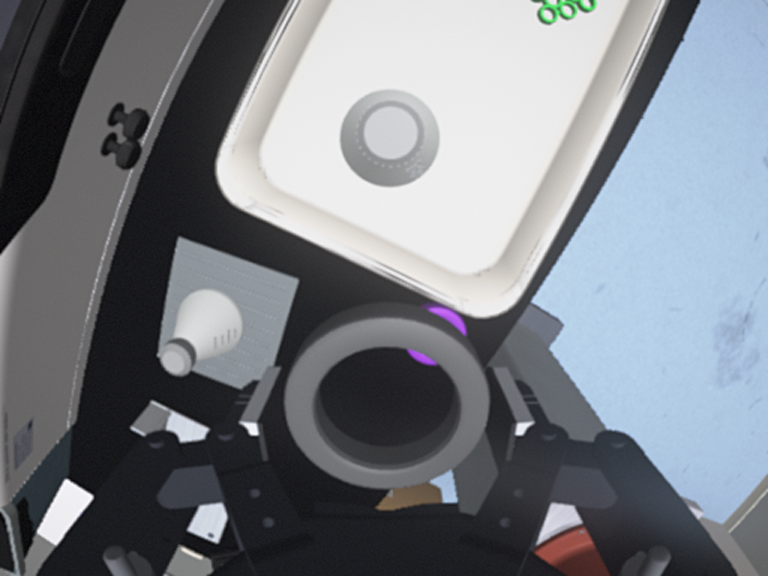

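The camera looks straight down. The flask's cap top is at (390,132) and its base circle at (390,139) with r≈49, while the held ring is at (387,396) and spans x 285–490, y 303–488. I'll compute the offset and check that the ring is level.

```bash
python3 - <<'E'
from h import *
w=L('w10.npy'); k=1.5; o=ctrl.get_obs(); tp=o['tool_pos']
print('cap',onz(w,390/k,132/k,.118,True),'base',onz(w,390/k,139/k,.012,True))
hsv=cv2.cvtColor(w['img'],cv2.COLOR_RGB2HSV); g=cv2.cvtColor(w['img'],cv2.COLOR_RGB2GRAY)
m=(g[50:135,215:305]<190).astype(np.uint8)
cs,_=cv2.findContours(m,cv2.RETR_EXTERNAL,cv2.CHAIN_APPROX_NONE); c=max(cs,key=cv2.contourArea); e=cv2.fitEllipse(c); b=np.array(e[0])+[215,50]; print('base fit',e,b,onz(w,*b,.008,True))
cc=cv2.HoughCircles(cv2.medianBlur(g[50:135,215:305],3),cv2.HOUGH_GRADIENT,1,20,param1=60,param2=10,minRadius=14,maxRadius=25)
for q in cc[0][:3]: print('cap hough',q,onz(w,q[0]+215,q[1]+50,.118,True))
th=np.linspace(0,2*np.pi,360)
for tilt in (0,.1,-.1):
  P=[]
  R=cv2.Rodrigues(np.array(o['tool_rot']))[0]; Rt=R@cv2.Rodrigues(np.array([0,tilt,0.]))[0]
  for z in(-.008,.008):
    for t in th: P.append(k*proj(w,tp-R[:,2]*.012+Rt@[.035*np.cos(t),.035*np.sin(t),z],True))
  P=np.array(P); 
  H=np.array([k*proj(w,tp-R[:,2]*.012+Rt@[.024*np.cos(t),.024*np.sin(t),-.008],True) for t in th])
  print(tilt,P.min(0),P.max(0),'hole',H.min(0),H.max(0))
E
```

```text
cap [ 0.51422836 -0.34385192  0.118     ] base [ 0.51284743 -0.34299181  0.012     ]
base fit ((42.42127990722656, 44.624324798583984), (55.97275161743164, 65.63279724121094), 120.40924835205078) [257.42127991  94.6243248 ] [ 0.51437118 -0.33946607  0.008     ]
cap hough [45.5 38.5 17.4] [ 0.51365206 -0.34368844  0.118     ]
0 [280.17774115 294.25535953] [490.13479366 487.03572184] hole [312.68484481 345.071525  ] [457.58909323 465.20791128]
0.1 [280.20574263 295.93757322] [490.10258257 481.94873907] hole [312.80469362 351.13305311] [457.4759656  462.31551586]
-0.1 [280.16624879 293.7057922 ] [490.15234851 491.48748423] hole [312.59042046 339.7573743 ] [457.68132882 467.53537303]
```

>>> {"fn": "step_arm", "kwargs": {
  "targets": [
    {"travel": [0.03, -0.055, 0], "angular": [0, 0, 0], "gripper": 0.5},
    {"travel": [0.055, -0.1, 0], "angular": [0, 0, 0], "gripper": 0.5},
    {"travel": [0.073, -0.133, 0], "angular": [0, 0, 0], "gripper": 0.5},
    {"travel": [0.073, -0.133, -0.06], "angular": [0, 0, 0], "gripper": 0.5},
    {"travel": [0.073, -0.133, -0.12], "angular": [0, 0, 0], "gripper": 0.5},
    {"travel": [0.073, -0.133, -0.15], "angular": [0, 0, 0], "gripper": 0.5},
    {"travel": [0.073, -0.133, -0.16], "angular": [0, 0, 0], "gripper": 0.5},
    {"travel": [0.073, -0.133, -0.16], "angular": [0, 0, 0], "gripper": 0.5},
    {"travel": [0.073, -0.133, -0.16], "angular": [0, 0, 0], "gripper": 0.5}
  ]
}}

```text
t: 19.1
tool_pos: [0.5158, -0.3434, 0.1348]
tool_rot: [2.717, -1.575, 0.011]
contact_force: [0.9, 0.0, -2.2]
opening: 0.0685
grip_force: 58.0
```

```bash
python3 - <<'E'
from h import *
o,R=st(); w=cam('wrist'); np.save('pics/w11.npy',w,allow_pickle=True); tp=o['tool_pos']
uv=proj(w,(.514,-.3434,.118),True); print('cap pred',uv,'ring pred',proj(w,tp-R[:,2]*.02,True))
u,v=map(int,uv); g=cv2.medianBlur(cv2.cvtColor(w['img'],cv2.COLOR_RGB2GRAY),3); y0,x0=v-75,u-90
c=g[y0:v+75,x0:u+90]
for r in [(25,45),(46,62),(62,85)]:
    cc=cv2.HoughCircles(c,cv2.HOUGH_GRADIENT,1,10,param1=60,param2=12,minRadius=r[0],maxRadius=r[1])
    if cc is not None:
        for q in cc[0][:3]: print(r,q+np.array([x0,y0,0]),onz(w,q[0]+x0,q[1]+y0,.118,True))
print('row',g[v,u-90:u+90:2].tolist())
E
```

```text
t 19.1 q [-0.7075  0.1118  1.7157  0.0003  1.3069  1.9139] p [ 0.5158 -0.3434  0.1348] f [ 0.8817  0.0175 -2.2104] open 0.06845464787096638 58.002246041149874 
x [ 0.497  -0.8678  0.0067] y [-0.8678 -0.497  -0.0027] z [ 0.0056 -0.0045 -1.    ]
cap pred [260.122  240.8261] ring pred [257.4434 272.9206]
(25, 45) [264.5 271.5  40. ] [ 0.5005 -0.3256  0.118 ]
(25, 45) [243.5 272.5  35.1] [ 0.5117 -0.3182  0.118 ]
(25, 45) [260.5 230.5  30.8] [ 0.5173 -0.3495  0.118 ]
(46, 62) [257.5 245.5  51.3] [ 0.5138 -0.3398  0.118 ]
(46, 62) [266.5 263.5  59. ] [ 0.5025 -0.3314  0.118 ]
(46, 62) [252.5 263.5  61.4] [ 0.5101 -0.3271  0.118 ]
(62, 85) [255.5 265.5  65.3] [ 0.5077 -0.3267  0.118 ]
(62, 85) [255.5 293.5  82.2] [ 0.4967 -0.3073  0.118 ]
(62, 85) [257.5 250.5  75.4] [ 0.512  -0.3368  0.118 ]
row [178, 177, 176, 175, 174, 172, 172, 170, 170, 168, 167, 167, 165, 88, 69, 95, 99, 101, 102, 102, 102, 100, 100, 100, 99, 98, 95, 95, 141, 181, 145, 113, 113, 142, 150, 149, 149, 149, 150, 149, 149, 149, 149, 149, 150, 149, 150, 150, 150, 149, 149, 149, 149, 149, 149, 149, 150, 149, 129, 106, 94, 95, 98, 101, 102, 102, 103, 104, 105, 106, 106, 106, 105, 94, 86, 166, 198, 198, 198, 198, 198, 198, 198, 198, 198, 197, 198, 197, 197, 197]
```

The cap is 2–3 px off the ring centre, which is under 2 mm. I'll correct that and lower.

>>> {"fn": "step_arm", "kwargs": {
  "targets": [
    {"travel": [-0.003, 0, 0], "angular": [-0.005, -0.007, 0], "gripper": 0.5},
    {"travel": [-0.003, 0, -0.02], "angular": [-0.005, -0.007, 0], "gripper": 0.5},
    {"travel": [-0.003, 0, -0.035], "angular": [-0.005, -0.007, 0], "gripper": 0.5},
    {"travel": [-0.003, 0, -0.045], "angular": [-0.005, -0.007, 0], "gripper": 0.5},
    {"travel": [-0.003, 0, -0.05], "angular": [-0.005, -0.007, 0], "gripper": 0.5},
    {"travel": [-0.003, 0, -0.05], "angular": [-0.005, -0.007, 0], "gripper": 0.5}
  ]
}}

```text
t: 19.75
tool_pos: [0.5127, -0.343, 0.1017]
tool_rot: [2.717, -1.576, 0.015]
contact_force: [-0.5, -0.2, -1.6]
opening: 0.0685
grip_force: 58.0
```

>>> {"fn": "step_arm", "kwargs": {
  "targets": [
    {"travel": [0.001, 0, -0.012], "angular": [0, 0, 0], "gripper": 0.5},
    {"travel": [0.001, 0, -0.022], "angular": [0, 0, 0], "gripper": 0.5},
    {"travel": [0.001, 0, -0.032], "angular": [0, 0, 0], "gripper": 0.5},
    {"travel": [0.001, 0, -0.042], "angular": [0, 0, 0], "gripper": 0.5},
    {"travel": [0.001, 0, -0.042], "angular": [0, 0, 0], "gripper": 0.5}
  ]
}}

```text
t: 20.25
tool_pos: [0.5131, -0.3428, 0.0763]
tool_rot: [2.717, -1.576, 0.014]
contact_force: [-0.1, 0.6, -2.9]
opening: 0.0686
grip_force: 58.0
```

>>> {"fn": "step_arm", "kwargs": {
  "targets": [
    {"travel": [0, 0, -0.004], "angular": [0, 0, 0], "gripper": 0.5},
    {"travel": [0, 0, -0.008], "angular": [0, 0, 0], "gripper": 0.5},
    {"travel": [0, 0, -0.008], "angular": [0, 0, 0], "gripper": 0.5}
  ]
}}

```text
t: 20.55
tool_pos: [0.5138, -0.3434, 0.0728]
tool_rot: [2.716, -1.576, 0.018]
contact_force: [0.3, -0.9, -3.0]
opening: 0.0684
grip_force: 58.0
```

>>> {"fn": "step_arm", "kwargs": {
  "targets": [
    {"travel": [0, 0, -0.004], "angular": [0, 0, 0], "gripper": 0.5},
    {"travel": [0, 0, -0.008], "angular": [0, 0, 0], "gripper": 0.5},
    {"travel": [0, 0, -0.008], "angular": [0, 0, 0], "gripper": 0.5}
  ]
}}

```text
t: 20.85
tool_pos: [0.5143, -0.344, 0.0687]
tool_rot: [2.716, -1.576, 0.021]
contact_force: [1.8, -1.4, -0.9]
opening: 0.0682
grip_force: 58.2
```

>>> {"fn": "step_arm", "kwargs": {
  "targets": [
    {"travel": [0, 0, -0.003], "angular": [0, 0, 0], "gripper": 0.5},
    {"travel": [0, 0, -0.003], "angular": [0, 0, 0], "gripper": 0.5}
  ]
}}

```text
t: 21.05
tool_pos: [0.5145, -0.3442, 0.0672]
tool_rot: [2.715, -1.575, 0.022]
contact_force: [1.1, -2.6, 0.2]
opening: 0.068
grip_force: 58.4
```

Contact with the cone has begun with a small side force. I'll ease with it, seat the ring and let go.

>>> {"fn": "step_arm", "kwargs": {
  "targets": [
    {"travel": [0.001, -0.002, -0.001], "angular": [0, 0, 0], "gripper": 0.5},
    {"travel": [0.001, -0.003, -0.003], "angular": [0, 0, 0], "gripper": 0.5},
    {"travel": [0.001, -0.003, -0.003], "angular": [0, 0, 0], "gripper": 0.5}
  ]
}}

```text
t: 21.35
tool_pos: [0.5148, -0.3452, 0.0648]
tool_rot: [2.717, -1.576, 0.019]
contact_force: [3.1, -2.3, 0.7]
opening: 0.0685
grip_force: 58.5
```

>>> {"fn": "step_arm", "kwargs": {
  "targets": [
    {"travel": [0, 0, 0], "angular": [0, 0, 0], "gripper": 0.84},
    {"travel": [0, 0, 0], "angular": [0, 0, 0], "gripper": 0.9},
    {"travel": [0, 0, 0], "angular": [0, 0, 0], "gripper": 1},
    {"travel": [0, 0, 0], "angular": [0, 0, 0], "gripper": 1},
    {"travel": [0, 0, 0], "angular": [0, 0, 0], "gripper": 1}
  ]
}}

```text
t: 21.85
tool_pos: [0.5141, -0.345, 0.0643]
tool_rot: [2.716, -1.576, 0.017]
contact_force: [-0.3, -0.4, 0.1]
opening: 0.0854
grip_force: 0.0
```

>>> {"fn": "step_arm", "kwargs": {
  "targets": [
    {"travel": [0, 0, 0.01], "angular": [0, 0, 0], "gripper": 1},
    {"travel": [0, 0, 0.04], "angular": [0, 0, 0], "gripper": 1},
    {"travel": [0, 0, 0.08], "angular": [0, 0, 0], "gripper": 1},
    {"travel": [0, 0, 0.14], "angular": [0, 0, 0], "gripper": 1},
    {"travel": [0, 0, 0.2], "angular": [0, 0, 0], "gripper": 1},
    {"travel": [-0.03, 0.06, 0.26], "angular": [0, 0, 0], "gripper": 1},
    {"travel": [-0.07, 0.13, 0.26], "angular": [0, 0, 0], "gripper": 1},
    {"travel": [-0.07, 0.13, 0.26], "angular": [0, 0, 0], "gripper": 1},
    {"travel": [-0.07, 0.13, 0.26], "angular": [0, 0, 0], "gripper": 1}
  ]
}}

```text
t: 22.75
tool_pos: [0.4721, -0.2665, 0.221]
tool_rot: [2.717, -1.574, 0.019]
contact_force: [0.2, -0.2, 0.1]
opening: 0.0855
grip_force: 0.0
```

```bash
python3 - <<'E'
from h import *
o,R=st(); w=cam('wrist'); np.save('pics/w12.npy',w,allow_pickle=True)
g=cv2.medianBlur(cv2.cvtColor(w['img'],cv2.COLOR_RGB2GRAY),3); uv=proj(w,(.514,-.3434,.118),True); u,v=map(int,uv); print(uv)
x0,y0=u-70,max(v-70,0); c=g[y0:v+70,x0:u+70]
m=(c<125).astype(np.uint8); cs,_=cv2.findContours(m,cv2.RETR_EXTERNAL,cv2.CHAIN_APPROX_NONE)
for q in cs:
    if len(q)>60: e=cv2.fitEllipse(q); b=np.array(e[0])+[x0,y0]; print('ring?',e[1],b,onz(w,*b,.08,True))
cc=cv2.HoughCircles(c,cv2.HOUGH_GRADIENT,1,15,param1=60,param2=10,minRadius=17,maxRadius=28)
for q in cc[0][:3]: print('cap?',q[2],q[0]+x0,q[1]+y0,onz(w,q[0]+x0,q[1]+y0,.118,True))
P=[proj(w,(.514+.035*np.cos(t),-.3434+.035*np.sin(t),.086),True) for t in np.linspace(0,6.28,90)]
print('pred ring ext',np.ptp(np.array(P),axis=0))
s=cam('side'); bl=onz; np.save('pics/s12.npy',s,allow_pickle=True)
print('col',s['img'][140:200,int(proj(s,(.514,-.3434,.08))[0])].mean(1).astype(int).tolist(), [proj(s,(.514,-.3434+dy,z)).round(1).tolist() for dy,z in ((.035,.07),(0.035,.086),(.035,.078),(0,.118))])
E
```

```text
t 22.75 q [-0.6512 -0.1483  1.8243 -0.0001  1.4531  1.97  ] p [ 0.4721 -0.2665  0.221 ] f [ 0.1609 -0.1741  0.1465] open 0.08546289787771383 0.0 
x [ 0.4971 -0.8676  0.0115] y [-0.8676 -0.4972 -0.0048] z [ 0.0099 -0.0076 -0.9999]
[260.2972  93.7555]
ring? (51.944026947021484, 52.964927673339844) [260.591   94.2831] [ 0.5139 -0.3442  0.08  ]
cap? 18.6 260.5 93.5 [ 0.514  -0.3437  0.118 ]
cap? 23.0 272.5 102.5 [ 0.5017 -0.3421  0.118 ]
cap? 23.0 254.5 107.5 [ 0.5124 -0.3311  0.118 ]
pred ring ext [75.395 73.95 ]
col [149, 136, 131, 130, 143, 190, 203, 200, 198, 194, 193, 188, 186, 181, 181, 189, 208, 206, 172, 151, 145, 146, 137, 120, 98, 89, 85, 91, 142, 164, 173, 175, 171, 151, 112, 78, 59, 58, 71, 139, 170, 173, 169, 170, 170, 171, 170, 169, 170, 168, 167, 169, 171, 166, 160, 177, 170, 134, 121, 120] [[238.6, 178.3], [238.6, 173.6], [238.6, 175.9], [238.5, 159.2]]
```

The hole outline (52 px, round) is concentric with the cap to within 1 mm, and the side view shows the ring's rim at the seat height (rows 174–178 predicted, dark rim seen at 174–178). Handing in.

```bash
python3 -c "
from h import *
print(ctrl.finish_job())"
```

```text
the job is handed in; nothing more can be done
None
```

The wide ring was lifted off its hook, laid flat on the worktop and let go, then taken again and seated level on the large flask in the tray; the job is handed in at about 23 s with no verdict returned.

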